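# Load the empty bay of the sloping pack tester and guard it

### The job

Load the loose battery pack from the cutting mat into whichever bay of the sloping test rig is empty: lay it on the deck, push it up under the keeper until it is fully home and the sprung catch has popped up behind it. Then slide the wire guard all the way across so that it stands over the pack you loaded; if the guard is in your way at the start, slide it aside first. Leave the pack that is already in the rig, and the other things on the bench, where they are.

Things in the scene. Friction and masses are not known exactly. Their poses are not given: they have to be found in the camera images.
- rig: Test rig, bolted down: grey deck 190 mm (along slope) x 310 mm wide on legs, rising away from the robot at 25 deg. Origin on the bench under the deck's middle, x level away from the robot, y left; deck surface 85 mm above it (45 at front edge, 125 at back). Two equal bays, centred 85 mm left and right of the middle; one is empty. Rear rail 56 mm above the deck, 86 mm up-slope of the middle.
- bay_left: Left (+y) bay. Origin on the deck where a seated pack's origin lies (within about 1 mm); x up the slope, y left, z square to the deck. Rigid end stop: face at x=56 mm. Keeper (roof) overhangs it from x=42 mm, underside 34, top 39 mm above the deck. Side cheeks 58 mm apart inside, 34 high, only at x=38 to 68 mm. Lower end: catch, upper face at x=-56 mm, so a seated pack has 2 mm of play.
- bay_right: Right (-y) bay, same as bay_left. To load either bay: lower the pack parallel to the deck with its origin 18 to 22 mm down-slope of the bay's (its underside presses the catch down), then slide it up-slope along the deck, under the keeper, until it bumps on the stop; the catch pops up behind it. Exactly one bay holds a pack at the start.
- catch_left (a joint): Travel (m) of the left bay's sprung steel catch, a block 30 mm wide, at x=-66 to -56 mm in the bay, standing 8 mm above the deck: 0 = up, 0.008 = level with the deck, 0.012 = end. Moves square to the deck; needs 1.5 N at first, 2.7 N at 8 mm.
- catch_right (a joint): The same for the right bay's catch.
- guard (a joint): Sliding wire guard (m, along the rig's y): 0 = right end, over the right bay; 0.17 = left end, over the left bay. Rigid end stops, starts anywhere, stays where left, friction about 1.5 N. 76 mm wide; reaches from 59 mm down-slope to 99 mm up-slope of the bay centres; underside 46, top 52 mm above the deck, rear block on the rail 69 mm high.
- guard_handle (a point): Middle of the top of the guard's handle: black upright blade, 60 mm long along the slope, 14 mm thick across, 40 mm tall, tilted with the deck. This point is 92 mm above the deck (foot of the blade 52 mm), square to it, 10 mm down-slope of the bay centres, mid-width of the guard.
- pack_a: The loose battery pack to load, lying flat on the cutting mat left of the rig: grey plastic block 110 x 50 x 30 mm with black ends, about 0.25 to 0.47 kg. Origin at the centre of its underside, x along its length, z up. Both ends and both ways round are alike.
- pack_b: An identical pack, already seated in one of the two bays of the rig, tilted with the deck. Same origin and axes. Leave it there.
- tin: Bystander: round dark steel tip-cleaner tin, 64 mm diameter, 26 mm high. Origin at the centre of its underside.
- spool: Bystander: aluminium spool standing on end, 56 mm diameter, 50 mm high. Origin at the centre of its underside.
Not all that is in view belongs to the job. What is shaped like the pack_b but blue or yellow is not meant.

How it is judged:
By the outcome, as a careful person would: the job done as asked, in the order asked, and still so for the second after the job is handed in, with the robot touching nothing.
It also fails if it takes over 66 s, if anything falls off the work surface, if the arm or the gripper's body presses on something with over 40 N, if the wrist force passes 120 N, or if a joint passes its speed limit or range.

### The arm

A 6-joint arm with a two-finger parallel gripper is mounted at the origin on the work surface. World frame = base frame: x ahead of the robot, y to its left, z up, the work surface at z = 0. Lengths are in m, angles in rad, forces in N, time in s.
With the tool pointing down it reaches from about 0.375 to 0.925 m from the base axis. Payload 5.7 kg.
Tool frame: the origin (TCP) lies at the very end of the fingers, on their centre line; the grasp point (between the pads) lies 19 mm behind it (ctrl.grip_point_offset is the distance from the TCP to the grasp point, in m); z points along the fingers, y is the line along which they close (so a half turn about z gives the same grasp; the last joint's range is limited). The gripper opens to 88 mm and grips with 3 to 60 N. Pads are 20 mm wide; open, the fingers measure 115 mm over their backs; the gripper's body (75 mm by 178 mm) begins 61 mm behind the grasp point.
Start: joints at [-1.345, 0.359, 1.51, -0, 1.272, -0.115], TCP at [0.201, -0.565, 0.223] pointing down, gripper open.
Joint ranges: [-2.97, 2.97], [-1.01, 2.36], [0.21, 2.38], [-0.96, 4.11], [0.2, 2.71], [-2.98, 2.98]. Speed limits (rad/s): [2.39, 2.39, 3.14, 3.14, 3.14, 3.14].

### API

Orientations are given as a unit quaternion [w, x, y, z].
In Python, from plant import ctrl gives the robot as it stands.
- The arm moves only by the tool apply_moves, never from a script. Its argument "motion" is a list of rows, each a list of 7 numbers: the shift along the tool's x, y, z each as a share of 300 mm, from -1 to 1, then the turn, a rotation vector about the tool's x, y, z each as a share of 180 degrees, from -1 to 1, then the opening, from -1 (shut) to 1 (fully open). A call has 1 to 20 rows; each row is the pose to reach, as a shift and turn from the pose commanded when the call began, along the tool's axes at that moment, turning the shorter way round; what a row does not reach only later rows make up. A row lasts 1/8 s, in which the tool goes at most 62.5 mm and 10.7 degrees, less where a joint would pass 70% of its speed; a pose out of reach is approached as far as the arm can. A call with a number of a shift or a turn outside -1 to 1 is refused whole. A call with a gripper value outside its range is refused whole. The fingers move at their own pace and stop on an object; the grip force is fixed at half the most. Time passes only in rows, so rows that repeat a pose let the fingers close. It gives the time, the measured TCP pose, the force, the opening and the grip force at its end, in the units of the state.
- ctrl.sense(): the state, without advancing time (a new reading comes with each control period).
- ctrl.read_camera(name): name is "side" or "top" or "wrist"; returns the picture (420x560x3 uint8, red, green, blue); there is no depth.
- ctrl.calibration(name): a dict with "K" (3x3 intrinsics, pixels), "k1" (the pictures are not rectified: a ray, as slopes to the right and down, at radius r is drawn at 1 + k1 r^2 times it, then the intrinsics apply), "world_from_camera" (4x4, takes a point from camera to world coordinates); the wrist camera has in their place "tool_from_camera" (4x4, takes a point from camera to tool coordinates, whose origin is the TCP and whose axes are the flange's). Camera axes: x right, y down, z forward; pixel columns grow to the right and rows downward; lengths in m; the calibration is good to about 2 mm. A picture is of the moment at which its call begins: read the wrist's pose just before it. calibration takes no time and is no camera call.
- ctrl.sign_off(): hands the job in; it is judged then, once.
The state is a dict: "time": time; "joint_positions": joint angles; "joint_vel": joint speeds; "joint_efforts": joint torques, N m; "position": TCP position; "tcp_rot": TCP orientation; "force": force on the tool from outside, world axes, zero at the start; "torque": the same for the moment, N m; "gripper_width": opening from 0.0 (shut) to 1.0 (fully open); "gripper_force": force on a finger pad.
Only numpy, scipy, OpenCV 4.12 (cv2) and the standard library are available. Lean on these libraries where they do the work, as an engineer would, in place of code of your own. Each camera call takes 0.05 s, during which the arm holds its last target. There are 200 camera calls.

## Working session

There is one attempt and no reset: what is moved stays moved. The work goes in short steps, Python scripts to look and compute and a tool call to move; the robot and the scene stay as the last step left them, time stands still between calls to the robot, and variables do not carry over. Pictures are saved under pics/ and viewed, at most 10 in all, crops included, and the job is handed in when it is done.

Besides the shell and the picture viewer there is one more tool, called after "Call:" in YAML: its name, and indented under it one key for each argument. apply_moves: Moves the arm, as the interface text tells. Shift numbers are shares of 300 mm and turn numbers shares of 180 degrees, none past 1 either way. Its arguments: {"type":"object","properties":{"motion":{"type":"array"}},"required":["motion"]}

```bash
ls; mkdir -p pics; python3 - <<'E'
from plant import ctrl
import cv2,numpy as np
s=ctrl.sense();print(s)
ims=[]
for n in("side","top","wrist"):
    im=ctrl.read_camera(n)[:,:,::-1];cv2.imwrite(f"pics/{n}0.png",im);ims.append(im)
    c=ctrl.calibration(n);print(n,{k:np.round(v,4).tolist() for k,v in c.items()})
E
```

```text
pics
{'time': 0.0, 'joint_positions': array([-1.34508866e+00,  3.59496352e-01,  1.51141425e+00,  3.72220278e-06,
        1.27250055e+00, -1.15103574e-01]), 'joint_vel': array([-0.00076063, -0.00026142, -0.00054606, -0.00252893,  0.00027515,
       -0.00221787]), 'joint_efforts': array([-9.52806090e-05, -5.15380096e+01, -2.70724708e+01,  6.72621606e-02,
        3.49875167e-02, -1.31482198e-04]), 'position': array([ 0.20038917, -0.56482273,  0.22182167]), 'tcp_rot': array([-9.07957548e-04,  9.85515748e-01,  1.69581497e-01, -4.84820228e-05]), 'force': array([-0.09962524,  0.68519278, -0.49660377]), 'torque': array([0.03688145, 0.01069273, 0.01324503]), 'gripper_force': 0.0, 'gripper_width': 0.9997658364851874}
side {'K': [[387.4838, 0.0, 280.5041], [0.0, 387.4838, 200.1433], [0.0, 0.0, 1.0]], 'k1': -0.1073, 'world_from_camera': [[0.9896, -0.0947, 0.1079, 0.5007], [-0.1416, -0.5199, 0.8424, -0.6955], [-0.0237, -0.849, -0.5279, 0.6203], [0.0, 0.0, 0.0, 1.0]]}
top {'K': [[437.6752, 0.0, 281.2283], [0.0, 437.6752, 210.0944], [0.0, 0.0, 1.0]], 'k1': -0.0223, 'world_from_camera': [[-0.0052, -0.9929, 0.1187, 0.5068], [-1.0, 0.0044, -0.0077, 0.0691], [0.0071, -0.1187, -0.9929, 0.918], [0.0, 0.0, 0.0, 1.0]]}
wrist {'K': [[364.2162, 0.0, 279.8187], [0.0, 364.2162, 205.0198], [0.0, 0.0, 1.0]], 'k1': -0.0962, 'tool_from_camera': [[0.0008, -0.9654, -0.2609, 0.0701], [1.0, 0.0009, -0.0003, 0.0028], [0.0005, -0.2609, 0.9654, -0.1635], [0.0, 0.0, 0.0, 1.0]]}
```

View pics/top0.png

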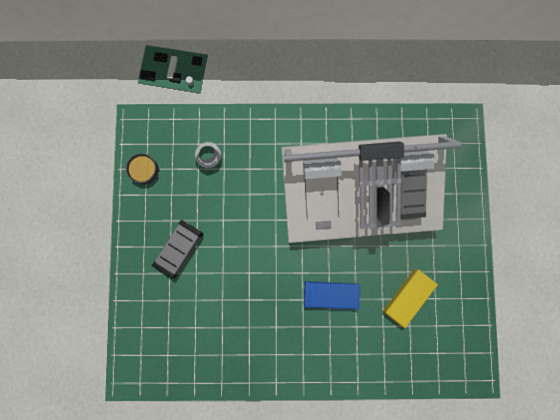

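View pics/side0.png

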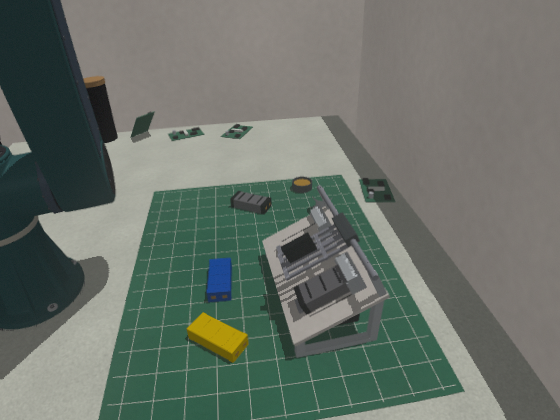

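The top view shows the loose grey pack at (178,250), the left bay empty at (322,195), the other pack in the right bay at (413,195), the guard near (382,200), blue and yellow decoys at (332,295) and (411,298), the spool at (208,155) and the tin at (142,168). In the side view the loose grey pack is at (251,202) and the rig is around (325,270). The only loose grey block with black ends is the one at (178,250). I'll enlarge the crops to confirm this and pick corners.

```bash
python3 - <<'E'
import cv2,numpy as np
def crop(n,x0,y0,w,h,f):
    c=cv2.resize(cv2.imread(f"pics/{n}0.png")[y0:y0+h,x0:x0+w],None,fx=f,fy=f,interpolation=cv2.INTER_CUBIC)
    for i in range(0,w,10): cv2.line(c,(i*f,0),(i*f,8 if (x0+i)%50 else 20),(0,0,255),1)
    for i in range(0,h,10): cv2.line(c,(0,i*f),(8 if (y0+i)%50 else 20,i*f),(0,0,255),1)
    return c
a=crop("top",140,210,80,75,4);b=crop("side",220,180,80,75,4)   #320x300
c=crop("top",270,125,200,125,4) # 800x500
cv2.imwrite("pics/c1.png",np.vstack([a,b]))
cv2.imwrite("pics/c2.png",c)
cv2.imwrite("pics/c3.png",crop("side",250,180,150,180,3))
cv2.imwrite("pics/c13.png",np.hstack([np.vstack([a,b])[:540],crop("side",250,180,150,180,3)]))
E
```

```text
(no output)
```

View pics/c13.png

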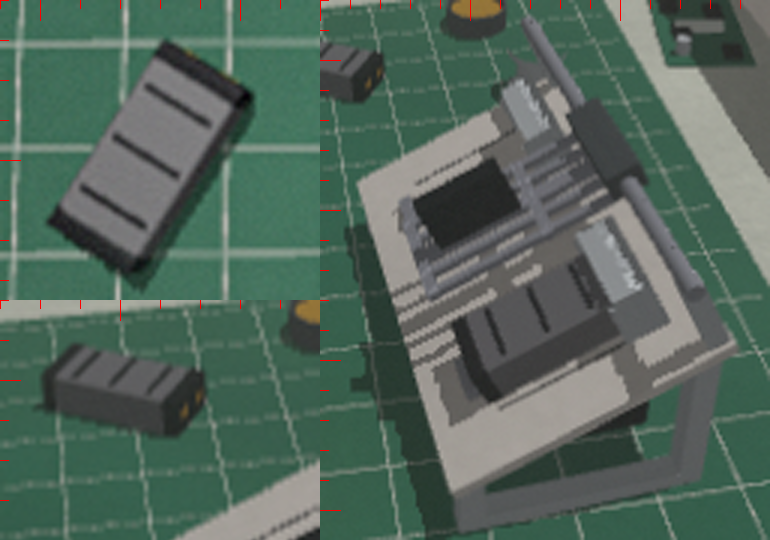

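View pics/c2.png

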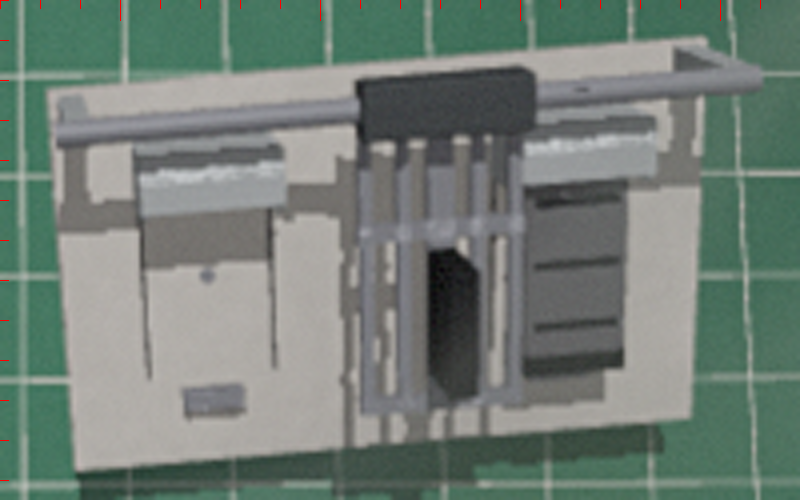

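The crops confirm it: the loose pack is grey with black ends, centred at top (178,250) and side (251,202). The left bay is empty, and its catch shows at about top (323,225). The handle is at about top (383,205). Next I'll fit the poses by reprojection in both views.

```bash
cat >h.py <<'E'
import cv2,numpy as np
from scipy.optimize import least_squares
from scipy.spatial.transform import Rotation as R
from plant import ctrl
def T(p,r): M=np.eye(4);M[:3,:3]=r.as_matrix();M[:3,3]=p;return M
def tool(s=None):
    s=s or ctrl.sense();q=s["tcp_rot"];return T(s["position"],R.from_quat([q[1],q[2],q[3],q[0]]))
def proj(n,P,W=None):
    c=ctrl.calibration(n);W=c.get("world_from_camera") if W is None else W
    V=np.linalg.inv(W);r,_=cv2.Rodrigues(V[:3,:3])
    return cv2.projectPoints(np.asarray(P,float).reshape(-1,1,3),r,V[:3,3],c["K"],np.array([c["k1"],0,0,0.]))[0][:,0]
S=R.from_euler("y",-25,degrees=True)   # deck axes in rig frame
def deck(u,v,h): return S.apply([u,v,h])+[0,0,.085]   # deck coords (up-slope from middle,left,normal)->rig frame
def world(p,P): return R.from_euler("z",p[2]).apply(P)+[p[0],p[1],p[3] if len(p)>3 else 0]
def fit(obs,x0):  # obs: list of (cam,localpoint,pixel[,W])
    f=lambda p:np.ravel([proj(o[0],world(p,o[1]),o[3] if len(o)>3 else None)[0]-o[2] for o in obs])
    return least_squares(f,x0,loss="soft_l1")
def move(cur,goal):  # row numbers from cur to goal (4x4)
    D=np.linalg.inv(cur)@goal
    return np.round(np.r_[D[:3,3]/.3,R.from_matrix(D[:3,:3]).as_rotvec()/np.pi],4).tolist()
E
python3 - <<'E'
from h import *
d=lambda u,v,h=0:deck(u,v,h)
obs=[("top",d(.095,.155),(282,147.7)),("top",d(.095,-.155),(446.7,134.5)),("top",d(-.095,-.155),(442.5,230)),("top",d(-.095,.155),(289.5,242.5)),
("side",d(-.095,.155),(263.3,241)),("side",d(-.095,-.155),(295,343.3)),("side",d(.095,-.155),(388.3,295))]
r=fit(obs,[.6,0,0,0]);print("rig",r.x.round(4),r.fun.reshape(-1,2).round(1).tolist())
k=lambda a,b,z:np.array([a*.055,b*.025,z])
# x axis of pack points to upper right in top picture
obs=[("top",k(1,1,.03),(181.25,220)),("top",k(1,-1,.03),(203.2,233.7)),("top",k(-1,1,.03),(152,265.5)),
("side",k(1,1,.03),(271.2,198)),("side",k(-1,1,.03),(238.7,191.2)),("side",k(-1,-1,.03),(232,198.7)),("side",k(1,-1,.03),(265,205.5)),("side",k(1,-1,0),(261.2,214.2)),("side",k(-1,-1,0),(230.7,206.2))]
for y0 in(-.6,):
    q=fit(obs,[.5,.3,y0,0]);print("pack",q.x.round(4),q.fun.reshape(-1,2).round(1).tolist(),q.cost)
E
```

```text
rig [ 0.6451 -0.1005  0.0793 -0.    ] [[0.0, -0.2], [-0.0, -0.1], [0.1, -1.0], [-0.5, -0.4], [-1.7, -0.3], [-1.9, 1.3], [0.4, -0.2]]
pack [ 0.5351  0.2726 -0.5735  0.001 ] [[1.0, -0.7], [-0.5, -1.2], [-0.4, -0.3], [-0.5, -0.4], [-0.7, -0.9], [-2.6, -0.4], [-2.1, 0.7], [2.2, 0.8], [-0.4, 0.8]] 7.628903979884574
```

```bash
cat >>h.py <<'E'
rig=[.6451,-.1005,.0793,0]; pk=[.5351,.2726,-.5735]
def rigT(p=None):
    p=p or rig; return T([p[0],p[1],0],R.from_euler("z",p[2]))
def dT(u,v,h,p=None):   # tool pose square to deck, TCP at deck coords
    return rigT(p)@T(deck(u,v,h),S*R.from_euler("x",180,degrees=True))
E
python3 - <<'E'
from h import *
from scipy.optimize import fsolve
px=np.array([380.3,206.2])
f=lambda v:proj("top",world(rig,deck(-.01,v[0],.052)))[0][0]-px[0]
v=fsolve(f,[0])[0];print("guard v",v, proj("top",world(rig,deck(-.01,v,.092))),proj("side",world(rig,deck(-.01,v,.092))))
c=tool();g=dT(-.03,v,.2);print(g[:3,3]);print(move(c,g))
E
```

```text
guard v -0.015231590484513148 [[386.20001119 208.73735476]] [[294.16435869 241.38006979]]
[ 0.53494478 -0.12453327  0.25358301]
[1.5417, -1.0112, -0.1036, -0.0186, 0.1381, 0.0818]
```

Call:
apply_moves:
  motion:
    - [0.8,-0.5,-0.1,-0.0186,0.1381,0.0818,1]
    - [0.8,-0.5,-0.1,-0.0186,0.1381,0.0818,1]
    - [0.8,-0.5,-0.1,-0.0186,0.1381,0.0818,1]
    - [0.8,-0.5,-0.1,-0.0186,0.1381,0.0818,1]
    - [0.8,-0.5,-0.1,-0.0186,0.1381,0.0818,1]
    - [0.8,-0.5,-0.1,-0.0186,0.1381,0.0818,1]

```text
time: 0.9
position: [0.3772, -0.3416, 0.2528]
tcp_rot: [-0.008, 0.975, 0.04, 0.216]
force: [-0.1, -0.4, 0.5]
gripper_width: 1.002
gripper_force: 0.0
```

```bash
python3 - <<'E'
from h import *
print(move(tool(),dT(-.03,-.015,.2)))
E
```

```text
[0.5304, -0.6784, 0.2436, -0.0001, -0.0001, 0.0011]
```

Call:
apply_moves:
  motion:
    - [0.53,-0.678,0.244,0,0,0,1]
    - [0.53,-0.678,0.244,0,0,0,1]
    - [0.53,-0.678,0.244,0,0,0,1]
    - [0.53,-0.678,0.244,0,0,0,1]
    - [0.53,-0.678,0.244,0,0,0,1]
    - [0.53,-0.678,0.244,0,0,0,1]
    - [0.53,-0.678,0.244,0,0,0,1]

```text
time: 1.78
position: [0.5347, -0.1285, 0.253]
tcp_rot: [-0.008, 0.976, 0.039, 0.216]
force: [0.1, 0.3, -0.0]
gripper_width: 1.0
gripper_force: 0.0
```

```bash
python3 - <<'E'
from h import *
t=tool();print(t.round(4).tolist());np.save("pics/w1.npy",t)
im=ctrl.read_camera("wrist")[:,:,::-1].copy();cv2.imwrite("pics/w1.png",im)
W=t@ctrl.calibration("wrist")["tool_from_camera"]
o=cv2.resize(im,None,fx=10/7,fy=10/7,interpolation=cv2.INTER_CUBIC)
for i in range(0,560,50):cv2.putText(o,str(i),(int(i*10/7),10),0,.35,(0,0,255));cv2.line(o,(int(i*10/7),12),(int(i*10/7),18),(0,0,255))
for i in range(0,420,50):cv2.putText(o,str(i),(0,int(i*10/7)),0,.35,(0,0,255))
for P in [(.095,.155,0),(.095,-.155,0),(-.095,.155,0),(-.095,-.155,0),(-.01,-.015,.092),(.042,.085+.037,.039),(.042,.085-.037,.039)]:
    p=proj("wrist",world(rig,deck(*P)),W)[0];print(P,p.round(1));cv2.drawMarker(o,tuple((p*10/7).astype(int)),(0,0,255),0,8)
cv2.imwrite("pics/w1b.png",o)
E
```

```text
[[0.9037, 0.0785, 0.421, 0.5347], [0.0719, -0.9969, 0.0317, -0.1285], [0.4222, 0.0016, -0.9065, 0.253], [0.0, 0.0, 0.0, 1.0]]
(0.095, 0.155, 0) [96.5 52.7]
(0.095, -0.155, 0) [418.8  51. ]
(-0.095, 0.155, 0) [116.  238.4]
(-0.095, -0.155, 0) [403.5 238.7]
(-0.01, -0.015, 0.092) [270.4 176.1]
(0.042, 0.122, 0.039) [116.4 107.6]
(0.042, 0.04800000000000001, 0.039) [199.  106.1]
```

View pics/w1b.png

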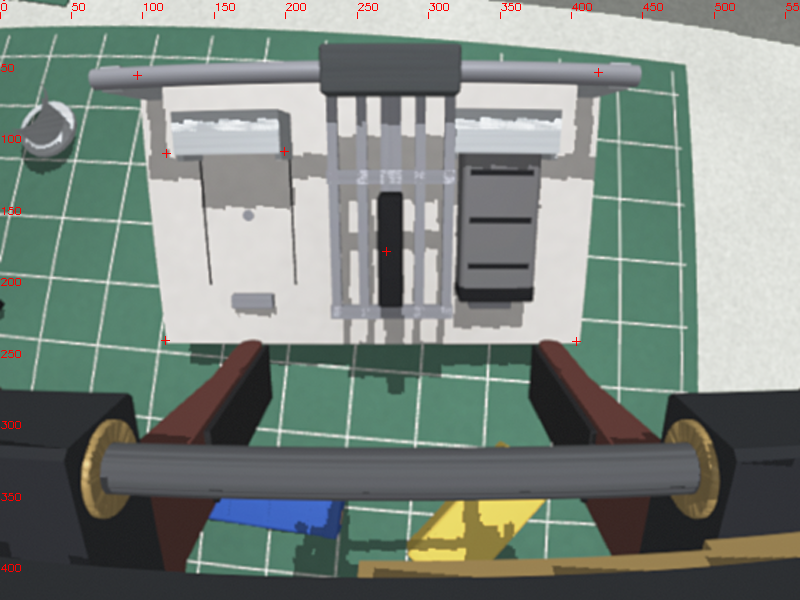

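The wrist view confirms the left bay is empty, with its catch at (177,210), pack_b at (348,158) and the handle top at (273,174). My rig estimate is about 2 px off, so I'll refine it.

```bash
python3 - <<'E'
from h import *
t=np.load("pics/w1.npy");W=t@ctrl.calibration("wrist")["tool_from_camera"]
d=deck
w=lambda P,x,y:("wrist",P,(x*.7,y*.7),W)
obs=[("top",d(.095,.155,0),(282,147.7)),("top",d(.095,-.155,0),(446.7,134.5)),("top",d(-.095,-.155,0),(442.5,230)),("top",d(-.095,.155,0),(289.5,242.5)),
w(d(-.095,.155,0),168,344),w(d(-.095,-.155,0),580,343),w(d(-.056,.085+.015,.008),232,293),w(d(-.056,.085-.015,.008),274,292)]
r=fit(obs,[.645,-.1,.08]);print("rig",r.x.round(4),r.fun.reshape(-1,2).round(1).tolist())
r=fit(obs[4:],[.645,-.1,.08]);print("rig wrist only",r.x.round(4),r.fun.reshape(-1,2).round(1).tolist())
p=list(r.x)
for P in [(-.055,-.06,.03),(-.055,-.11,.03),(-.04,-.015,.092),(.02,-.015,.092),(-.04,-.02,.092),(.042,.085,.039)]:print(P,(proj("wrist",world(p,d(*P)),W)[0]/.7).round(1))
E
```

```text
rig [ 0.6447 -0.1026  0.0789] [[1.2, 0.0], [1.1, 0.2], [1.1, -0.8], [0.5, -0.3], [0.1, -1.9], [-0.7, -0.7], [-0.4, 1.0], [-0.8, 1.8]]
rig wrist only [ 0.6449 -0.1033  0.0745] [[0.5, -2.7], [-0.3, -0.3], [0.1, 0.4], [-0.3, 1.3]]
(-0.055, -0.06, 0.03) [460.1 302.1]
(-0.055, -0.11, 0.03) [534.4 302.4]
(-0.04, -0.015, 0.092) [391.1 306.9]
(0.02, -0.015, 0.092) [391.1 195.2]
(-0.04, -0.02, 0.092) [400.3 307. ]
(0.042, 0.085, 0.039) [229.2 152.4]
```

```bash
sed -i 's/^rig=.*/rig=[.6447,-.103,.077,0]; pk=[.5351,.2726,-.5735]/' h.py; python3 - <<'E'
from h import *
c=tool();
print(move(c,dT(-.01,-.0145,.11)));print(move(c,dT(-.01,-.0145,.063)));print(move(c,dT(-.01,-.0145-.069,.063)))
E
```

```text
[0.0676, -0.0092, 0.2984, 0.0003, 0.0001, 0.0004]
[0.0677, -0.0094, 0.4551, 0.0003, 0.0001, 0.0004]
[0.0674, 0.2206, 0.4553, 0.0003, 0.0001, 0.0004]
```

Call:
apply_moves:
  motion:
    - [0.068,-0.009,0.15,0,0,0,1]
    - [0.068,-0.009,0.3,0,0,0,1]
    - [0.068,-0.009,0.455,0,0,0,1]
    - [0.068,-0.009,0.455,0,0,0,1]
    - [0.068,-0.009,0.455,0,0,0,-1]
    - [0.068,-0.009,0.455,0,0,0,-1]
    - [0.068,-0.009,0.455,0,0,0,-1]
    - [0.068,-0.009,0.455,0,0,0,-1]
    - [0.068,-0.009,0.455,0,0,0,-1]
    - [0.068,-0.009,0.455,0,0,0,-1]

```text
time: 3.08
position: [0.6107, -0.1186, 0.1383]
tcp_rot: [-0.008, 0.975, 0.039, 0.216]
force: [-0.3, 0.5, -0.0]
gripper_width: 0.355
gripper_force: 0.0
```

Call:
apply_moves:
  motion:
    - [0,0,0,0,0,0,-1]
    - [0,0,0,0,0,0,-1]
    - [0,0,0,0,0,0,-1]
    - [0,0,0,0,0,0,-1]
    - [0,0.06,0,0,0,0,-1]
    - [0,0.12,0,0,0,0,-1]
    - [0,0.18,0,0,0,0,-1]
    - [0,0.23,0,0,0,0,-1]
    - [0,0.23,0,0,0,0,-1]

```text
time: 4.2
position: [0.616, -0.1866, 0.138]
tcp_rot: [-0.01, 0.976, 0.038, 0.216]
force: [3.7, 7.9, 0.0]
gripper_width: 0.154
gripper_force: 30.0
```

```bash
cat >>h.py <<'E'
def dpos(s=None):  # TCP in deck coords
    q=np.linalg.inv(rigT())@tool(s)[:,3]; return S.inv().apply(q[:3]-[0,0,.085])
E
python3 - <<'E'
from h import *
s=ctrl.sense();print(dpos(s).round(4),s["force"],s["gripper_force"],s["gripper_width"]*88)
im=ctrl.read_camera("wrist")[:,:,::-1];cv2.imwrite("pics/w2.png",im)
g=tool();print(np.linalg.norm(g[:2,3]))
E
```

```text
[-0.0094 -0.0811  0.0629] [3.66862902 7.9405906  0.02527943] 29.982630908489227 13.551898378339766
0.6436432059908299
```

Call:
apply_moves:
  motion:
    - [0,0.007,0,0,0,0,-1]
    - [0,0.007,0,0,0,0,-1]
    - [0,0.007,0,0,0,0,-1]

```text
time: 4.62
position: [0.616, -0.1866, 0.138]
tcp_rot: [-0.011, 0.976, 0.039, 0.216]
force: [4.3, 13.6, 1.6]
gripper_width: 0.153
gripper_force: 30.0
```

```bash
python3 - <<'E'
from h import *
s=ctrl.sense();print(dpos(s).round(4),s["force"],s["gripper_force"],s["gripper_width"]*88)
E
```

```text
[-0.0094 -0.0811  0.0628] [ 4.30757617 13.61254838  1.57342856] 29.994837641716003 13.438859746487882
```

Call:
apply_moves:
  motion:
    - [0,-0.002,0,0,0,0,1]
    - [0,-0.002,0,0,0,0,1]
    - [0,-0.002,0,0,0,0,1]
    - [0,-0.002,0,0,0,0,1]
    - [0,0,-0.15,0,0,0,1]
    - [0,0,-0.3,0,0,0,1]
    - [0,0,-0.45,0,0,0,1]
    - [0,0,-0.45,0,0,0,1]

```text
time: 5.62
position: [0.5603, -0.1955, 0.2645]
tcp_rot: [-0.006, 0.975, 0.039, 0.219]
force: [0.1, -0.3, -0.1]
gripper_width: 0.995
gripper_force: 0.0
```

```bash
sed -i 's/^rig=\[.6447,-.103,/rig=[.6447,-.0993,/' h.py; cat >>h.py <<'E'
def vT(x,y,z,yaw): return T([x,y,z],R.from_euler("z",yaw)*R.from_euler("x",180,degrees=True))
E
python3 - <<'E'
from h import *
s=ctrl.sense();print(dpos(s).round(4),s["gripper_width"])
c=tool();print(move(c,vT(pk[0],pk[1],.17,pk[2])))
print(c[:3,3])
E
```

```text
[-0.0071 -0.0894  0.2013] 0.994808468132208
[-0.0962, -1.5638, 0.2927, -0.044, -0.1362, 0.2044]
[ 0.56033606 -0.19546214  0.26448837]
```

Call:
apply_moves:
  motion:
    - [0,-0.2,0,0,0,0,1]
    - [-0.05,-0.9,0,-0.044,-0.1362,0.2044,1]
    - [-0.05,-0.9,0,-0.044,-0.1362,0.2044,1]
    - [-0.05,-0.9,0,-0.044,-0.1362,0.2044,1]
    - [-0.05,-0.9,0,-0.044,-0.1362,0.2044,1]
    - [-0.05,-0.9,0,-0.044,-0.1362,0.2044,1]
    - [-0.05,-0.9,0,-0.044,-0.1362,0.2044,1]

```text
time: 6.5
position: [0.5248, 0.0767, 0.2524]
tcp_rot: [-0.001, 0.959, -0.282, -0.005]
force: [0.2, -0.8, 1.3]
gripper_width: 1.001
gripper_force: 0.0
```

```bash
python3 - <<'E'
from h import *
print(move(tool(),vT(pk[0],pk[1],.17,pk[2])))
E
```

```text
[-0.3213, -0.5679, 0.2776, 0.0002, 0.0033, 0.0007]
```

Call:
apply_moves:
  motion:
    - [-0.321,-0.568,0.278,0,0.003,0.0007,1]
    - [-0.321,-0.568,0.278,0,0.003,0.0007,1]
    - [-0.321,-0.568,0.278,0,0.003,0.0007,1]
    - [-0.321,-0.568,0.278,0,0.003,0.0007,1]
    - [-0.321,-0.568,0.278,0,0.003,0.0007,1]
    - [-0.321,-0.568,0.278,0,0.003,0.0007,1]

```text
time: 7.25
position: [0.5355, 0.2688, 0.1713]
tcp_rot: [0.0, 0.959, -0.283, 0.001]
force: [0.1, -0.3, 0.3]
gripper_width: 0.998
gripper_force: 0.0
```

```bash
python3 - <<'E'
from h import *
t=tool();np.save("pics/w3.npy",t);print(t[:3,3])
im=ctrl.read_camera("wrist")[:,:,::-1].copy();cv2.imwrite("pics/w3.png",im)
W=t@ctrl.calibration("wrist")["tool_from_camera"]
o=cv2.resize(im,None,fx=10/7,fy=10/7,interpolation=cv2.INTER_CUBIC)
for a in(1,-1):
  for b in(1,-1):
    for z in (0,.03):
      p=proj("wrist",world(pk,np.array([a*.055,b*.025,z])),W)[0]/.7;print(a,b,z,p.round(1));cv2.drawMarker(o,tuple(p.astype(int)),(0,0,255) if z else (255,0,0),0,8)
cv2.imwrite("pics/w3b.png",o)
E
```

```text
[0.53553345 0.26884169 0.17133852]
1 1 0 [351.8 186.4]
1 1 0.03 [347.2 189.5]
1 -1 0 [430.6 186.3]
1 -1 0.03 [433.6 189.4]
-1 1 0 [355.6 349.1]
-1 1 0.03 [351.7 366.3]
-1 -1 0 [428.3 349.1]
-1 -1 0.03 [430.8 366.3]
```

View pics/w3b.png

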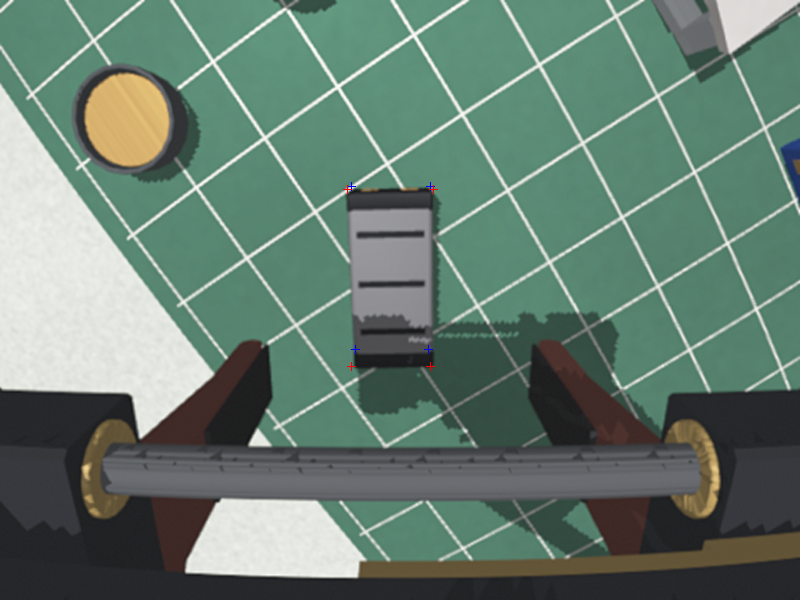

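The wrist view shows the pack exactly where I predicted, with its top-face corners at about (243,132), (303,132), (304,256) and (249,256). The tin sits clear at (87,82). I'll grasp it now.

```bash
sed -i 's/^rig=\[.6447,-.0993,/rig=[.6447,-.101,/' h.py; python3 - <<'E'
from h import *
g=vT(pk[0],pk[1],.005,pk[2])@T([0,.001,0],R.from_euler("z",-.012))
print(move(tool(),g))
E
```

```text
[-0.0109, -0.0063, 0.5558, -0.0002, -0.001, -0.0045]
```

Call:
apply_moves:
  motion:
    - [-0.011,-0.006,0.15,0,-0.001,-0.0045,1]
    - [-0.011,-0.006,0.3,0,-0.001,-0.0045,1]
    - [-0.011,-0.006,0.45,0,-0.001,-0.0045,1]
    - [-0.011,-0.006,0.555,0,-0.001,-0.0045,1]
    - [-0.011,-0.006,0.555,0,-0.001,-0.0045,1]
    - [-0.011,-0.006,0.555,0,-0.001,-0.0045,-1]
    - [-0.011,-0.006,0.555,0,-0.001,-0.0045,-1]
    - [-0.011,-0.006,0.555,0,-0.001,-0.0045,-1]
    - [-0.011,-0.006,0.555,0,-0.001,-0.0045,-1]
    - [-0.011,-0.006,0.555,0,-0.001,-0.0045,-1]
    - [-0.011,-0.006,0.555,0,-0.001,-0.0045,-1]
    - [-0.011,-0.006,0.555,0,-0.001,-0.0045,-1]
    - [-0.011,-0.006,0.555,0,-0.001,-0.0045,-1]

```text
time: 8.93
position: [0.5348, 0.2736, 0.0056]
tcp_rot: [-0.001, 0.961, -0.276, 0.0]
force: [0.4, 1.2, 6.0]
gripper_width: 0.566
gripper_force: 30.0
```

```bash
python3 - <<'E'
from h import *
s=ctrl.sense();print(s["position"],s["force"],s["gripper_force"],s["gripper_width"]*88)
c=tool()
up=c.copy();up[2,3]+=.16
print(move(c,up))
g=dT(-.022,.085,.15);print(g[:3,3]);print(move(c,g),move(up,g))
E
```

```text
[0.534819   0.27364302 0.00563121] [0.37966903 1.20824739 5.99393329] 29.999724626541138 49.836176147393076
[0.0002, -0.0012, -0.5333, -0.0, 0.0, 0.0]
[ 0.55507687 -0.02266205  0.21164857]
[0.5823, 0.7992, -0.6883, 0.0436, 0.1338, -0.1997] [0.5821, 0.8004, -0.155, 0.0436, 0.1338, -0.1997]
```

Call:
apply_moves:
  motion:
    - [0,0,-0.15,0,0,0,-1]
    - [0,0,-0.3,0,0,0,-1]
    - [0,0,-0.5,0,0,0,-1]
    - [0.1,0.14,-0.69,0,0,0,-1]
    - [0.58,0.8,-0.688,0.0436,0.1338,-0.1997,-1]
    - [0.58,0.8,-0.688,0.0436,0.1338,-0.1997,-1]
    - [0.58,0.8,-0.688,0.0436,0.1338,-0.1997,-1]
    - [0.58,0.8,-0.688,0.0436,0.1338,-0.1997,-1]
    - [0.58,0.8,-0.688,0.0436,0.1338,-0.1997,-1]
    - [0.58,0.8,-0.688,0.0436,0.1338,-0.1997,-1]
    - [0.58,0.8,-0.688,0.0436,0.1338,-0.1997,-1]
    - [0.58,0.8,-0.688,0.0436,0.1338,-0.1997,-1]

```text
time: 10.42
position: [0.5532, -0.0223, 0.2103]
tcp_rot: [-0.008, 0.976, 0.038, 0.215]
force: [0.3, -0.4, -4.7]
gripper_width: 0.568
gripper_force: 30.0
```

```bash
python3 - <<'E'
from h import *
print(dpos().round(4));c=tool()
for h in(.06,.015):print(move(c,dT(-.022,.085,h)))
E
```

```text
[-0.0242  0.0855  0.1496]
[0.0084, 0.0017, 0.2986, -0.0, 0.0012, 0.0]
[0.0089, 0.0017, 0.4486, -0.0, 0.0012, 0.0]
```

Call:
apply_moves:
  motion:
    - [0.0084,0.002,0.15,0,0.0012,0,-1]
    - [0.0084,0.002,0.3,0,0.0012,0,-1]
    - [0.0084,0.002,0.35,0,0.0012,0,-1]
    - [0.0084,0.002,0.35,0,0.0012,0,-1]

```text
time: 10.92
position: [0.5998, -0.019, 0.1158]
tcp_rot: [-0.009, 0.976, 0.038, 0.216]
force: [-0.4, 0.0, -2.9]
gripper_width: 0.565
gripper_force: 30.0
```

```bash
python3 - <<'E'
from h import *
t=tool();print(dpos().round(4))
im=ctrl.read_camera("wrist")[:,:,::-1].copy()
W=t@ctrl.calibration("wrist")["tool_from_camera"]
o=cv2.resize(im,None,fx=2,fy=2,interpolation=cv2.INTER_CUBIC)
rp=lambda u,v,h:proj("wrist",world(rig,deck(u,v,h)),W)[0]*2
pkp=lambda a,b,z:proj("wrist",(t@[a*.055,b*.025,.0055-z,1])[:3],W)[0]*2
for P in [(.095,.155,0),(.042,.085+.029,.034),(.042,.085-.029,.034),(.056,.085,.039),(.042,.085,.039)]:cv2.drawMarker(o,tuple(rp(*P).astype(int)),(0,0,255),0,10)
for a in((1,1,.03),(1,-1,.03),(-1,1,.03),(-1,-1,.03)):cv2.drawMarker(o,tuple(pkp(*a).astype(int)),(255,0,255),0,10)
cv2.imwrite("pics/w4b.png",o[0:600,150:950])
E
```

```text
[-0.0218  0.0852  0.0442]
```

View pics/w4b.png

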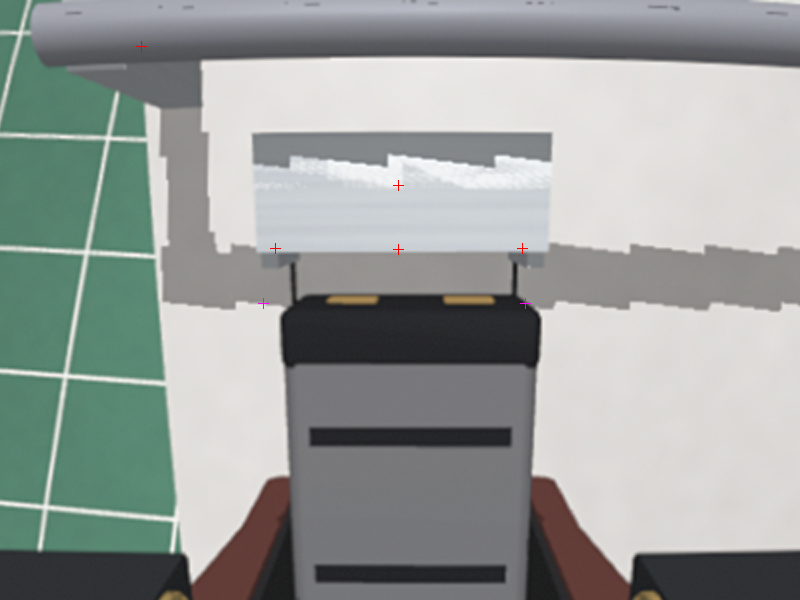

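The picture shows the wrist camera reads about 3 mm to the right. The gripped pack's centre is at crop x 411 against 394 predicted, which agrees with the guard stop I felt. So the rig's y is about -0.099, and I'll shift the pack 2 mm left before lowering.

```bash
sed -i 's/^rig=\[.6447,-.101,/rig=[.6447,-.099,/' h.py; python3 - <<'E'
from h import *
c=tool();print(dpos().round(4))
for u,h in((-.021,.0445),(-.021,.02),(-.021,.0085)):print(move(c,dT(u,.085,h)))
E
```

```text
[-0.0212  0.0828  0.0451]
[0.0005, -0.0072, 0.0022, -0.0, -0.0004, 0.0003]
[0.0004, -0.0072, 0.0838, -0.0, -0.0004, 0.0003]
[0.0004, -0.0072, 0.1222, -0.0, -0.0004, 0.0003]
```

Call:
apply_moves:
  motion:
    - [0,-0.007,0,0,0,0,-1]
    - [0,-0.007,0.04,0,0,0,-1]
    - [0,-0.007,0.08,0,0,0,-1]
    - [0,-0.007,0.1,0,0,0,-1]
    - [0,-0.007,0.12,0,0,0,-1]
    - [0,-0.007,0.12,0,0,0,-1]
    - [0,-0.007,0.12,0,0,0,-1]

```text
time: 11.85
position: [0.615, -0.0167, 0.084]
tcp_rot: [-0.008, 0.975, 0.038, 0.217]
force: [-2.2, 0.6, -2.3]
gripper_width: 0.567
gripper_force: 30.0
```

```bash
cat >>h.py <<'E'
def rep():
    s=ctrl.sense();f=S.inv().apply(R.from_euler("z",-rig[2]).apply(s["force"]))
    print("deck",dpos(s).round(4),"F",f.round(1),"grip",s["gripper_force"],round(s["gripper_width"]*88,1),"t",s["time"])
E
python3 -c "
from h import *
rep();c=tool();print(move(c,dT(-.021,.085,.006)))"
```

```text
deck [-0.0215  0.0844  0.0089] F [-2.9  0.8 -1.2] grip 29.9953293800354 49.9 t 11.85
[0.0017, -0.002, 0.0098, 0.0002, -0.0004, 0.0001]
```

Call:
apply_moves:
  motion:
    - [0.002,-0.002,0.005,0,0,0,-1]
    - [0.002,-0.002,0.009,0,0,0,-1]
    - [0.002,-0.002,0.009,0,0,0,-1]

```text
time: 12.22
position: [0.6171, -0.016, 0.0821]
tcp_rot: [-0.008, 0.975, 0.038, 0.217]
force: [-0.7, 0.0, -1.7]
gripper_width: 0.568
gripper_force: 30.0
```

```bash
python3 -c "
from h import *
rep()"
```

```text
deck [-0.0204  0.0849  0.0063] F [-1.3  0.1 -1.2] grip 29.9954491853714 50.0 t 12.225
```

Call:
apply_moves:
  motion:
    - [0.01,0,0,0,0,0,-1]
    - [0.02,0,0,0,0,0,-1]
    - [0.03,0,0,0,0,0,-1]
    - [0.04,0,0,0,0,0,-1]
    - [0.05,0,0,0,0,0,-1]
    - [0.056,0,0,0,0,0,-1]
    - [0.06,0,0,0,0,0,-1]
    - [0.06,0,0,0,0,0,-1]

```text
time: 13.22
position: [0.6335, -0.0148, 0.0897]
tcp_rot: [-0.008, 0.975, 0.038, 0.217]
force: [-0.7, -0.2, -1.3]
gripper_width: 0.563
gripper_force: 30.0
```

```bash
python3 -c "
from h import *
rep()"
```

```text
deck [-0.0023  0.0848  0.0063] F [-1.2 -0.1 -0.8] grip 29.995681643486023 49.6 t 13.225
```

Smooth so far, with no side force. I'll push on until it bumps.

Call:
apply_moves:
  motion:
    - [0.005,0,0,0,0,0,-1]
    - [0.01,0,0,0,0,0,-1]
    - [0.01,0,0,0,0,0,-1]

```text
time: 13.6
position: [0.6365, -0.0147, 0.0911]
tcp_rot: [-0.008, 0.975, 0.038, 0.218]
force: [-0.3, 0.7, -4.7]
gripper_width: 0.566
gripper_force: 30.0
```

```bash
python3 -c "
from h import *
rep()"
```

```text
deck [0.0011 0.0847 0.0062] F [-2.2  0.7 -4.1] grip 29.994437992572784 49.8 t 13.6
```

Call:
apply_moves:
  motion:
    - [0.004,0,0,0,0,0,-1]
    - [0.008,0,0,0,0,0,-1]
    - [0.008,0,0,0,0,0,-1]

```text
time: 13.98
position: [0.637, -0.0142, 0.0912]
tcp_rot: [-0.008, 0.976, 0.038, 0.216]
force: [-4.0, -0.8, -4.2]
gripper_width: 0.566
gripper_force: 30.0
```

```bash
python3 -c "
from h import *
rep()"
```

```text
deck [0.0016 0.0851 0.0061] F [-5.5 -0.5 -2.1] grip 29.994614124298096 49.8 t 13.975
```

Call:
apply_moves:
  motion:
    - [-0.004,0,0.003,0,0,0,-1]
    - [-0.004,0,0.003,0,0,0,-1]
    - [-0.004,0,0.003,0,0,0,1]
    - [-0.004,0,0.003,0,0,0,1]
    - [-0.004,0,0.003,0,0,0,1]
    - [-0.004,0,0.003,0,0,0,1]
    - [-0.004,0,0.003,0,0,0,1]
    - [-0.004,0,-0.05,0,0,0,1]
    - [-0.004,0,-0.2,0,0,0,1]
    - [-0.004,0,-0.4,0,0,0,1]
    - [-0.05,0.1,-0.6,0,0,0,1]
    - [-0.07,0.2,-0.64,0,0,0,1]
    - [-0.07,0.2,-0.64,0,0,0,1]

```text
time: 15.6
position: [0.5425, -0.0839, 0.2596]
tcp_rot: [-0.006, 0.975, 0.036, 0.219]
force: [0.8, 0.1, 0.3]
gripper_width: 1.001
gripper_force: 0.0
```

```bash
python3 - <<'E'
from h import *
rep()
t=tool();W=t@ctrl.calibration("wrist")["tool_from_camera"]
im=ctrl.read_camera("wrist")[:,:,::-1].copy()
cv2.imwrite("pics/w5b.png",cv2.resize(im[:300],None,fx=10/7,fy=10/7,interpolation=cv2.INTER_CUBIC))
for P in [(.015,-.085,.092),(-.01,-.085,.092),(-.055,.085,.03)]:print(P,(proj("wrist",world(rig,deck(*P)),W)[0]/.7).round(1))
for u,v,h in((-.01,-.085,.13),(-.01,-.085,.063)):print(move(t,dT(u,v,h)))
E
```

```text
deck [-0.0175  0.0229  0.2008] F [ 0.9  0.1 -0. ] grip 0.0 88.1 t 15.6
(0.015, -0.085, 0.092) [595.4 231. ]
(-0.01, -0.085, 0.092) [591.4 276.6]
(-0.055, 0.085, 0.03) [302.9 321.2]
[0.0244, 0.3585, 0.2378, 0.0014, -0.0019, -0.0006]
[0.0231, 0.3575, 0.4612, 0.0014, -0.0019, -0.0006]
```

View pics/w5b.png

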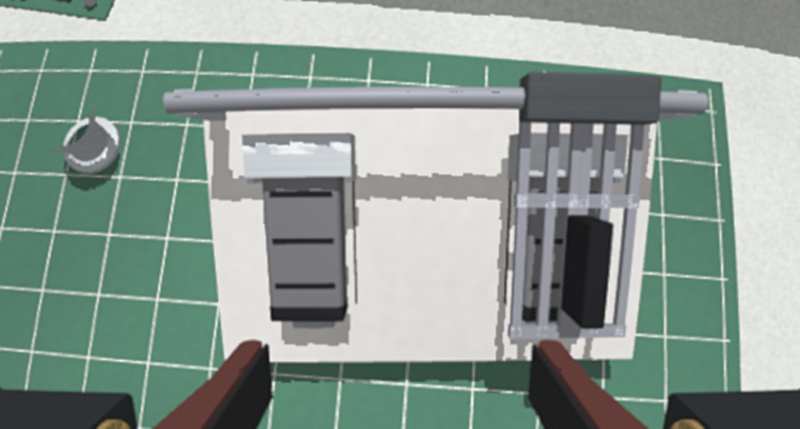

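The pack sits under the left keeper with its lower end at crop row 321, as predicted for a seated pack. The full weight came back onto the wrist before the bump, so the catch had released. Next I'll grip the handle, now at about (588,270) in the crop.

Call:
apply_moves:
  motion:
    - [0.02,0.18,0,0,-0.002,0,1]
    - [0.024,0.358,0.1,0,-0.002,0,1]
    - [0.024,0.358,0.238,0,-0.002,0,1]
    - [0.023,0.358,0.35,0,-0.002,0,1]
    - [0.023,0.358,0.46,0,-0.002,0,1]
    - [0.023,0.358,0.46,0,-0.002,0,1]
    - [0.023,0.358,0.46,0,-0.002,0,-1]
    - [0.023,0.358,0.46,0,-0.002,0,-1]
    - [0.023,0.358,0.46,0,-0.002,0,-1]
    - [0.023,0.358,0.46,0,-0.002,0,-1]
    - [0.023,0.358,0.46,0,-0.002,0,-1]
    - [0.023,0.358,0.46,0,-0.002,0,-1]
    - [0.023,0.358,0.46,0,-0.002,0,-1]
    - [0.023,0.358,0.46,0,-0.002,0,-1]
    - [0.023,0.358,0.46,0,-0.002,0,-1]
    - [0.023,0.358,0.46,0,-0.002,0,-1]
    - [0.023,0.358,0.46,0,-0.002,0,-1]

```text
time: 17.77
position: [0.6153, -0.1841, 0.1349]
tcp_rot: [-0.008, 0.976, 0.038, 0.214]
force: [-0.4, -1.2, -0.3]
gripper_width: 0.16
gripper_force: 30.0
```

```bash
python3 - <<'E'
from h import *
rep();print(move(tool(),dT(-.01,.085,.063)))
E
```

```text
deck [-0.0114 -0.0826  0.0604] F [-0.6 -1.1 -0. ] grip 29.996483623981476 14.1 t 17.775
[0.0047, -0.5585, -0.0093, 0.0003, 0.0014, 0.0001]
```

Call:
apply_moves:
  motion:
    - [0,-0.06,0,0,0,0,-1]
    - [0,-0.12,0,0,0,0,-1]
    - [0,-0.18,0,0,0,0,-1]
    - [0,-0.24,0,0,0,0,-1]
    - [0,-0.3,0,0,0,0,-1]
    - [0,-0.36,0,0,0,0,-1]
    - [0,-0.42,0,0,0,0,-1]
    - [0,-0.48,0,0,0,0,-1]
    - [0,-0.53,0,0,0,0,-1]
    - [0,-0.55,0,0,0,0,-1]
    - [0,-0.555,0,0,0,0,-1]
    - [0,-0.56,0,0,0,0,-1]
    - [0,-0.56,0,0,0,0,-1]

```text
time: 19.4
position: [0.602, -0.0171, 0.1349]
tcp_rot: [-0.008, 0.976, 0.038, 0.214]
force: [-5.5, -3.5, 5.3]
gripper_width: 0.158
gripper_force: 30.0
```

```bash
python3 -c "
from h import *
rep()"
```

```text
deck [-0.0118  0.085   0.0605] F [-3.  -3.   7.3] grip 30.002403259277344 13.9 t 19.4
```

Call:
apply_moves:
  motion:
    - [0,-0.01,0,0,0,0,-1]
    - [0,-0.015,0,0,0,0,-1]
    - [0,-0.015,0,0,0,0,-1]

```text
time: 19.77
position: [0.6021, -0.0169, 0.1349]
tcp_rot: [-0.005, 0.976, 0.037, 0.215]
force: [-9.8, -28.6, 3.7]
gripper_width: 0.159
gripper_force: 30.0
```

```bash
python3 -c "
from h import *
rep()"
```

```text
deck [-0.0117  0.0851  0.0604] F [ -9.3 -27.7   8.4] grip 30.028308928012848 14.0 t 19.775
```

The guard is hard against its left stop, so I'll relax the push, release and back off.

Call:
apply_moves:
  motion:
    - [0,0.013,0,0,0,0,-1]
    - [0,0.013,0,0,0,0,-1]
    - [0,0.013,0,0,0,0,1]
    - [0,0.013,0,0,0,0,1]
    - [0,0.013,0,0,0,0,1]
    - [0,0.013,0,0,0,0,1]
    - [0,0.013,0,0,0,0,1]
    - [0,0.013,-0.1,0,0,0,1]
    - [0,0.013,-0.3,0,0,0,1]
    - [0,0.2,-0.46,0,0,0,1]
    - [0,0.4,-0.46,0,0,0,1]
    - [0,0.4,-0.46,0,0,0,1]
    - [0,0.4,-0.46,0,0,0,1]

```text
time: 21.4
position: [0.5532, -0.1362, 0.2597]
tcp_rot: [-0.008, 0.976, 0.037, 0.214]
force: [0.3, 0.7, -0.2]
gripper_width: 0.999
gripper_force: 0.0
```

```bash
python3 - <<'E'
from h import *
rep()
a=ctrl.read_camera("wrist")[:300,:,::-1];b=ctrl.read_camera("side")[170:370,240:410,::-1]
a=cv2.resize(a,None,fx=.8,fy=.8);b=cv2.resize(b,None,fx=2,fy=2,interpolation=cv2.INTER_CUBIC)
o=np.zeros((400,448+340,3),np.uint8);o[:240,:448]=a;o[:,448:]=b;cv2.imwrite("pics/end.png",o)
E
```

```text
deck [-0.0114 -0.03    0.1981] F [ 0.2  0.7 -0.3] grip 0.0 87.9 t 21.4
```

View pics/end.png

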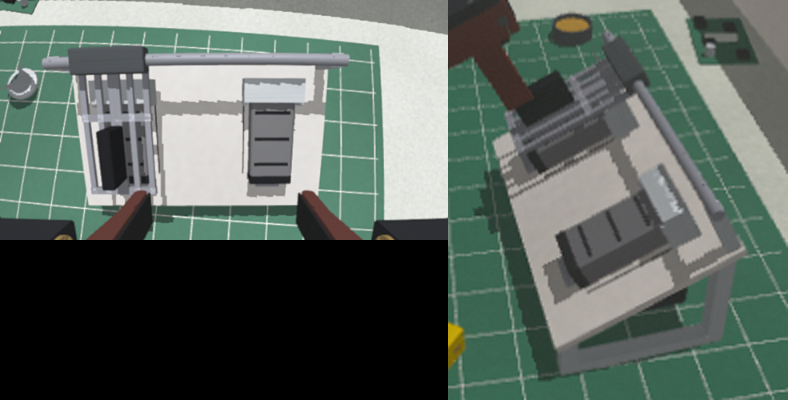

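The final pictures show the guard at the left end over the loaded pack, at about (115,140) in the wrist pane. Pack_b is still seated at (270,145), the spool and tin haven't moved, and the gripper is clear. I'll hand it in.

```bash
python3 -c "
from plant import ctrl
print(ctrl.sign_off())"
```

```text
the job is handed in; nothing more can be done
None
```

I loaded the pack into the left bay up against its stop, slid the guard to its left stop over it, and handed the job in at about 21 s; I judged the catch to be up from the wrist force, since the pack hid it from the camera.

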